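Run a slide boss round the bent arm of a hotplate stirrer

TASK

Fit the loose slide boss, now lying on its side on the bench, to the bent arm of the hotplate stirrer: thread it over the arm's free end and run it round the bend until it is fully home against the fixed boss head on the support rod. Leave it there with its thumbscrew pointing up, let go of it, and do not disturb the bottles, flask and dish.

Things in the scene. Friction and masses are not known exactly. Their poses are not given: they have to be found in the camera images.
- slide_boss: loose aluminium block 60 x 44 x 44 mm, about 0.26 kg, with a 20 mm round through bore along its 60 mm length and a thumbscrew in the middle of one long face. Origin: centre of block and bore. x: along the bore (either end may lead); z: out along the thumbscrew; y: across the two plain sides, each with a small black hole mouth. It starts lying on a plain side, bore level, thumbscrew pointing roughly to the robot
- hotplate: hotplate stirrer, fixed to the bench. Origin: foot of the support rod, at bench level; x to its back, z up. Chassis: x -240 to -10 mm, y -140 to +20 mm, top plate 89 mm above the bench. The upright 12 mm support rod ends 215 mm above the bench and carries the fixed boss head, a block 34 x 50 x 36 mm (x, y, z) centred on the rod at height 185 mm
- free_end (a point): rounded free end of the bent arm, on its axis: (-138, -269, 185) mm in the hotplate's frame, axes parallel
- home (a point): point on the arm's axis, 30 mm from the boss head's face, where the slide boss's origin is when its end touches the boss head: (0, -55, 185) mm in the hotplate's frame, axes parallel
- dish: low glass dish, 84 mm across, 35 mm high, standing on the hotplate's top plate; leave alone. Origin: centre of the underside
- amber_bottle: amber reagent bottle, 72 mm across, 150 mm high; leave alone. Origin: centre of the underside
- flask: conical glass flask, 82 mm across, 120 mm high; leave alone. Origin: centre of the underside
- wash_bottle: white wash bottle with a spout, 68 mm across, 160 mm high; leave alone. Origin: centre of the underside
- outer_leg (a point): middle of the arm's straight outer leg, on its axis, 45 mm from the free end: (-99, -246, 185) mm in the hotplate's frame, axes parallel
- knob (a point): end of the thumbscrew's round steel knob (24 mm across, 11 mm thick, on an 8 mm shank), 40 mm from the slide boss's origin along its z. With this up, the boss stands on its flat back, origin 22 mm above the bench. Hung loose on the arm, its origin rests 4 mm below the arm's axis and it stays turned as left
- bend (a point): centre of the arm's bend, (-120, -120, 185) mm in the hotplate's frame, axes parallel. The bent arm is a bare steel rod 12 mm thick, level at height 185 mm: from the boss head a straight leg runs along the hotplate's -y to y = -120 mm, there it bends towards -x through 60 degrees at radius 120 mm, then a straight outer leg of 90 mm runs along (-0.866, -0.5) to the free end
Things that resemble listed ones, but are neither listed nor needed, are in the scene too. Leave any orange look-alike of the slide_boss alone.

How it is judged:
On the way:
1. the slide boss is threaded on the outer leg of the arm: its middle passes within 20 mm of the middle of that leg (distance between slide_boss and outer_leg below 0.02 m), for 0.1 s.
At the end, for the whole second after the job is handed in: The slide boss hangs on the inner leg of the arm, its middle within 9 mm (seen from above) of home, that is against the boss head, its bore along the arm within 0.2 rad, its thumbscrew within 0.35 rad of straight up, at rest and let go (horizontal distance between slide_boss and home below 0.009 m and distance between slide_boss and home below 0.013 m and angle between the x axis of slide_boss and the y axis of hotplate, either way round below 0.2 rad and angle between slide_boss's own z axis and vertical below 0.35 rad and linear speed of slide_boss below 0.02 m/s and contact force between the fingers and slide_boss below 0.1 N); the robot touches nothing.
It fails at once if a bottle, the flask or the dish is shifted by more than 30 mm or tipped over (distance of any of dish, amber_bottle, flask, wash_bottle from where it was at the start of the episode above 0.03 m or angle between any of dish, amber_bottle, flask, wash_bottle's own z axis and vertical above 0.5 rad).
It also fails if it takes over 64 s, if anything falls off the work surface, if the arm or the gripper's body presses on something with over 40 N, if the wrist force passes 120 N, or if a joint passes its speed limit or range.

ROBOT

A 7-joint arm with a two-finger parallel gripper is mounted at the origin on the work surface. World frame = base frame: x ahead of the robot, y to its left, z up, the work surface at z = 0. Lengths are in m, angles in rad, forces in N, time in s.
With the tool pointing down it reaches from about 0.425 to 0.925 m from the base axis. Payload 6.8 kg.
Tool frame: the origin (TCP) lies at the very end of the fingers, on their centre line; the grasp point (between the pads) lies 19 mm behind it (bot.grasp_offset is the distance from the TCP to the grasp point, in m); z points along the fingers, y is the direction in which the jaws open and shut (so a half turn about z gives the same grasp; the last joint's range is limited). The gripper opens to 85 mm and grips with 20 to 120 N. Pads are 22 mm wide; open, the fingers measure 114 mm over their backs; the gripper's body (76 mm by 85 mm) begins 54 mm behind the grasp point. The pads swing forward as they close: fully open they stand 13 mm farther back than shut.
Start: joints at [1.19, 0.477, 0.022, 1.555, -0.011, 1.109, -0.083], TCP at [0.182, -0.65, 0.231] pointing down, gripper open.
Joint ranges: [-2.96, 2.96], [-0.34, 2.1], [-1.41, 1.46], [0.24, 2.44], [-1.37, 4.51], [0.17, 1.92], [-2.96, 2.96]. Speed limits (rad/s): [2.39, 2.39, 3.14, 3.14, 3.14, 3.14, 3.14].

INTERFACE

Orientations are given as a unit quaternion [w, x, y, z].
In Python, from station import monitor, cams, bot, finder gives the robot as it stands.
- The arm moves only by the tool jog_arm, never from a script. Its argument "plan" is a list of rows, each an object of numbers: "x", "y", "z": the shift along the tool's x, y, z as a fraction of full scale; "wx", "wy", "wz": the turn, a rotation vector about the tool's x, y, z as a fraction of full scale. A call has 1 to 12 rows; each row is the pose to reach, as a shift and turn from the pose measured when the call began, along the tool's axes at that moment, turning the shorter way round; what a row does not reach only later rows make up. Full scale, the value 1, is 20 cm for a shift and 180 degrees for a turn. A row lasts 1/12 s, in which the tool goes at most 41.7 mm and 7.16 degrees, less where a joint would pass 70% of its speed; a pose out of reach is approached as far as the arm can. A call with a number of a shift or a turn outside -1 to 1 is refused whole. A call with a gripper value outside its range is refused whole. "hand" is the opening, from -1 (shut) to 1 (fully open), set as the call begins (left out, the last holds). The fingers move at their own pace and stop on an object; "grip_force" is the grip in N (left out, the last holds). Time passes only in rows, so rows that repeat a pose let the fingers close. It gives the time, the measured TCP pose, the force and the opening at its end, in the units of the state.
- monitor.get_obs(): the state, without advancing time (a new reading comes with each control period).
- cams.read_camera(name): name is "side" or "top"; returns the picture (400x640x3 uint8, red, green, blue); there is no depth.
- cams.get_calibration(name): a dict with "fx", "fy", "cx", "cy" (pixels), "extrinsics" (4x4, takes a point from world to camera coordinates). Camera axes: x right, y down, z forward; pixel columns grow to the right and rows downward; lengths in m; the calibration is good to about 2 mm. A picture is of the moment at which its call begins. get_calibration takes no time and is no camera call.
- bot.hand_in(): hands the job in, once; it reports no verdict.
Trained networks look in the newest picture that a camera, given by its name, has taken for a name from the list of things; names that differ only in an ending like _2 or _b are one class to them, and where a whole thing is asked for, a point or a joint stands for the part that bears it (a point fixed in the world has none). Each returns a list of dicts, best first, with "confidence" (0 to 1); they miss things now and then, are a little off and sometimes report something else, mostly with a low value. They report only what shows in the picture. A call takes as long as a camera call. They do not tell look-alikes from the thing itself.
- finder.find_in(camera, target): "bbox" ([left, top, width, height] in pixels, round what is visible of it).
- finder.place_of(camera, target): "location" ([column, row] in pixels: a listed point, or the origin of a listed thing).
The state is a dict: "t": time; "q": joint angles; "joint_vel": joint speeds; "joint_torque": joint torques, N m; "eef_pos": TCP position; "tool_rot": TCP orientation; "contact_force": force on the tool from outside, world axes, zero at the start; "torque": the same for the moment, N m; "gripper_width": opening from 0.0 (shut) to 1.0 (fully open).
Only numpy, scipy, OpenCV 4.12 (cv2) and the standard library are available. Lean on these libraries where they do the work, as an engineer would, in place of code of your own. Each camera call takes 0.05 s, during which the arm holds its last target. There are 200 camera calls.

## Working session

There is one attempt and no reset: what is moved stays moved. The work goes in short steps, Python scripts to look and compute and a tool call to move; the robot and the scene stay as the last step left them, time stands still between calls to the robot, and variables do not carry over. Pictures are saved under pics/ and viewed, about 8 in all and at most 12, crops included, and the job is handed in when it is done.

Besides the shell and the picture viewer there is one more tool, called after "Emit:" as name(argument=value, ...), one argument or row to a line, values as JSON. jog_arm: Moves the arm, as the interface text tells. Shift numbers are shares of 20 cm and turn numbers shares of 180 degrees, none past 1 either way. Its arguments: {"type":"object","properties":{"plan":{"type":"array","items":{"type":"object","properties":{"x":{"type":"number","minimum":-1,"maximum":1},"y":{"type":"number","minimum":-1,"maximum":1},"z":{"type":"number","minimum":-1,"maximum":1},"wx":{"type":"number","minimum":-1,"maximum":1},"wy":{"type":"number","minimum":-1,"maximum":1},"wz":{"type":"number","minimum":-1,"maximum":1}}}},"hand":{"type":"number"},"grip_force":{"type":"number"}},"required":["plan"]}

```bash
ls; mkdir -p pics; python3 - <<'E'
from station import monitor,cams,bot,finder
import cv2,numpy as np
for n in ("side","top"):
    im=cams.read_camera(n); cv2.imwrite(f"pics/{n}0.png",im[:,:,::-1])
    c=cams.get_calibration(n); print(n,c["fx"],c["fy"],c["cx"],c["cy"]); print(np.round(np.array(c["extrinsics"]),4).tolist())
    for t in ("slide_boss","knob","hotplate","free_end","home","outer_leg","bend","dish","amber_bottle","flask","wash_bottle"):
        print(t,[(np.round(d["location"],1).tolist(),round(d["confidence"],2)) for d in finder.place_of(n,t)][:3])
o=monitor.get_obs(); print({k:np.round(v,3).tolist() for k,v in o.items()})
E
```

```text
pics
side 411.3283736729493 411.3283736729493 317.9554217248844 203.94924855232853
[[-0.7589, -0.6509, 0.0201, 0.4177], [-0.3585, 0.3919, -0.8473, 0.3392], [0.5436, -0.6502, -0.5307, 0.9655], [0.0, 0.0, 0.0, 1.0]]
slide_boss [([402.8, 184.0], 0.87), ([398.6, 202.1], 0.71)]
knob [([406.0, 207.0], 0.72), ([395.1, 186.2], 0.57)]
hotplate [([244.2, 269.4], 0.71), ([334.2, 184.5], 0.63)]
free_end [([331.8, 184.5], 0.66)]
home [([251.3, 204.2], 0.8)]
outer_leg [([316.9, 182.2], 0.71)]
bend [([335.1, 190.1], 0.5)]
dish [([293.4, 248.6], 0.84)]
amber_bottle [([320.8, 195.9], 0.87)]
flask [([224.4, 339.6], 0.9)]
wash_bottle [([182.6, 297.0], 0.85)]
top 362.1071733954714 362.1071733954714 321.0714677183051 196.91141287809242
[[0.0193, -0.9998, 0.0039, -0.0639], [-0.9838, -0.0197, -0.1781, 0.5989], [0.1781, -0.0004, -0.984, 1.0567], [0.0, 0.0, 0.0, 1.0]]
slide_boss [([459.9, 219.8], 0.8), ([422.9, 233.8], 0.73), ([275.7, 203.2], 0.43)]
knob [([425.7, 246.0], 0.93), ([450.4, 217.7], 0.8)]
hotplate [([242.9, 184.0], 0.69)]
free_end [([336.3, 199.9], 0.57)]
home [([246.0, 167.8], 0.68), ([426.9, 248.2], 0.68)]
outer_leg [([322.1, 187.4], 0.96), ([263.6, 212.6], 0.45)]
bend [([276.9, 203.2], 0.57)]
dish [([262.8, 214.3], 0.93)]
amber_bottle [([384.2, 163.2], 0.88)]
flask [([180.2, 232.0], 0.63)]
wash_bottle [([185.8, 170.0], 0.58)]
{'t': 1.2, 'q': [1.19, 0.477, 0.022, 1.555, -0.012, 1.109, -0.083], 'joint_vel': [-0.0, -0.001, -0.0, -0.001, -0.003, 0.001, -0.001], 'joint_torque': [-0.0, -59.632, 1.606, -28.154, 0.012, 0.002, -0.0], 'eef_pos': [0.182, -0.65, 0.231], 'tool_rot': [-0.0, 0.991, 0.136, 0.0], 'contact_force': [0.069, 0.016, -0.74], 'torque': [-0.001, -0.021, -0.005], 'gripper_width': 1.001}
```

View pics/side0.png

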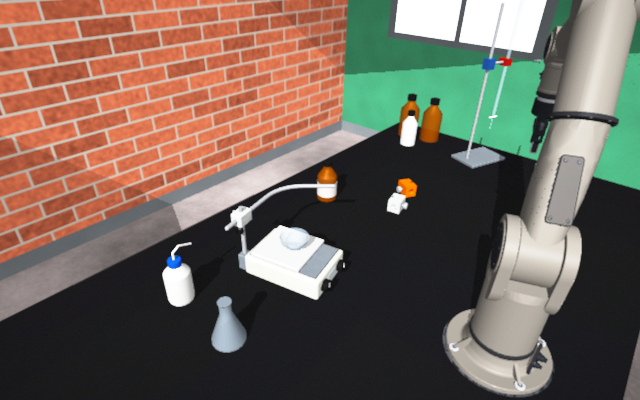

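View pics/top0.png

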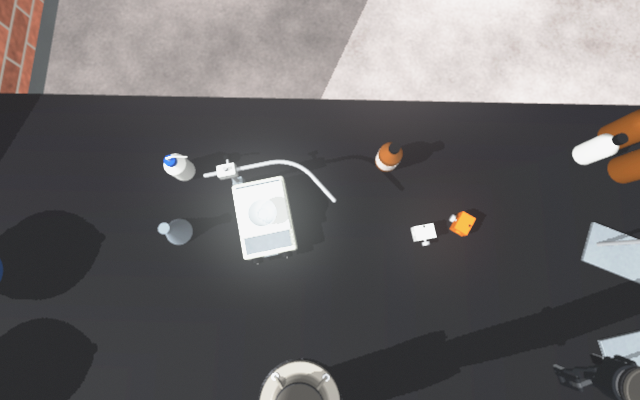

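The side view shows the silver block at about (398,203) with the orange look-alike at (406,188), and the arm's free end near (335,187). In the top view the silver block is at (423,233) with its knob at (425,244), which points towards the robot. The orange one is at (462,223), the boss head at (227,171) and the free end at (335,201).

What could be taken for the boss: silver at top (423,233), orange at top (462,223), fixed boss head at top (227,171). I choose the silver one. Next I fit models to both views.

```bash
cat > h.py <<'E'
import numpy as np,cv2
from station import monitor,cams,bot,finder
from scipy.optimize import least_squares,minimize
from scipy.spatial.transform import Rotation as R
C={n:cams.get_calibration(n) for n in("side","top")}
def proj(n,P):
    c=C[n];E=np.array(c["extrinsics"]);p=np.atleast_2d(P)@E[:3,:3].T+E[:3,3]
    return np.c_[c["fx"]*p[:,0]/p[:,2]+c["cx"],c["fy"]*p[:,1]/p[:,2]+c["cy"]]
def ray(n,uv,z):
    c=C[n];E=np.array(c["extrinsics"]);o=-E[:3,:3].T@E[:3,3]
    d=E[:3,:3].T@[(uv[0]-c["cx"])/c["fx"],(uv[1]-c["cy"])/c["fy"],1];return o+d*(z-o[2])/d[2]
def hp(p,xyz):
    xyz=np.atleast_2d(xyz);c,s=np.cos(p[2]),np.sin(p[2])
    return np.c_[p[0]+c*xyz[:,0]-s*xyz[:,1],p[1]+s*xyz[:,0]+c*xyz[:,1],xyz[:,2]]
a=np.linspace(0,np.pi/3,25)
ARM=np.r_[np.c_[0*np.arange(30),np.linspace(-30,-120,30)],np.c_[-120+120*np.cos(a),-120-120*np.sin(a)],
  np.c_[np.linspace(-60,-138,30),np.linspace(-223.9,-269,30)]]/1000
ARM=np.c_[ARM,np.full(len(ARM),.185)]
def cyl(r,z0,z1,n=16):
    t=np.arange(n)*2*np.pi/n
    return np.r_[[[r*np.cos(u),r*np.sin(u),z] for u in t for z in(z0,z1)]]
BOX=np.array([[x,y,z] for x in(-.03,.03) for y in(-.022,.022) for z in(-.022,.022)])
PARTS=[BOX,cyl(.004,.022,.03),cyl(.012,.029,.04)]
def sil(n,pos,rot,s=4,roi=None):
    x0,y0,w,h=roi;m=np.zeros((h*s,w*s),np.uint8)
    for P in PARTS:
        q=proj(n,P@rot.T+pos);q=((q-[x0,y0]+.5)*s).astype(np.float32)
        cv2.fillConvexPoly(m,cv2.convexHull(q).astype(np.int32),255)
    return cv2.resize(m,(w,h),interpolation=cv2.INTER_AREA)/255.
E
cat > m1.py <<'E'
from h import *
I={n:cv2.imread(f"pics/{n}0.png") for n in C}
# --- hotplate
obs=[("top","free_end",(336.3,199.9)),("top","home",(246,167.8)),("top","outer_leg",(322.1,187.4)),("side","free_end",(334,185.5)),("side","home",(251.3,204.2)),("side","outer_leg",(316.9,184))]
PT={"free_end":[-.138,-.269,.185],"home":[0,-.055,.185],"outer_leg":[-.099,-.246,.185]}
f=lambda p:np.concatenate([proj(n,hp(p,PT[k]))[0]-uv for n,k,uv in obs])
r=least_squares(f,[.65,.2,0],loss="soft_l1");print("hp net",r.x,np.round(r.fun,1))
# refine: perpendicular search for bright ridge across the rod
def res(p,ret=False):
    out=[]
    for n in C:
        g=cv2.GaussianBlur(cv2.cvtColor(I[n],cv2.COLOR_BGR2GRAY),(0,0),.7).astype(np.float32)
        q=proj(n,hp(p,ARM[8:-3]));t=np.gradient(q,axis=0);t/=np.linalg.norm(t,axis=1)[:,None];nn=np.c_[-t[:,1],t[:,0]]
        k=np.arange(-6,6.1,.25);S=q[:,None]+k[:,None]*nn[:,None]
        v=cv2.remap(g,S[...,0].astype(np.float32),S[...,1].astype(np.float32),1)
        w=np.clip(v-np.percentile(v,40,axis=1,keepdims=True)-25,0,None);ok=w.sum(1)>0
        out.append((n,np.where(ok,(w*k).sum(1)/np.maximum(w.sum(1),1e-6),0)))
    return out
p=r.x.copy()
for it in range(6):
    off=res(p);J=[];b=[]
    for n,o in off:
        f0=lambda pp:proj(n,hp(pp,ARM[8:-3]))
        q=f0(p);t=np.gradient(q,axis=0);t/=np.linalg.norm(t,axis=1)[:,None];nn=np.c_[-t[:,1],t[:,0]]
        J.append(np.stack([((f0(p+e)-q)*nn).sum(1)/1e-4 for e in np.eye(3)*1e-4],1));b.append(o)
    J=np.vstack(J);b=np.concatenate(b);W=(np.abs(b)<3);p=p+np.linalg.lstsq(J[W],b[W],rcond=None)[0]
print("hp fit",p,[(n,round(float(np.std(o)),2),round(float(np.mean(o)),2)) for n,o in off])
for k in PT: print(k,np.round(hp(p,PT[k]),4),[np.round(proj(n,hp(p,PT[k])),1).tolist() for n in C])
# --- boss
roi={"top":(398,212,50,42),"side":(378,184,40,40)}
M={}
for n in C:
    x,y,w,h=roi[n];c=I[n][y:y+h,x:x+w].astype(float);sat=c.max(2)-c.min(2)
    M[n]=np.clip((c.max(2)-60)/80,0,1)*(sat<60)
def cost(v):
    k=np.array([np.cos(v[2]),np.sin(v[2]),0]);y=np.array([0,0,1.]);rot=np.stack([np.cross(y,k),y,k],1)
    return sum(((sil(n,np.array([v[0],v[1],.022]),rot,roi=roi[n])-M[n])**2).sum() for n in C)
g=ray("top",(423,233),.03);best=min((minimize(cost,[g[0],g[1],th],method="Nelder-Mead",options=dict(initial_simplex=[[g[0],g[1],th],[g[0]+.01,g[1],th],[g[0],g[1]+.01,th],[g[0],g[1],th+.2]])) for th in(np.pi-.3,np.pi,np.pi+.3)),key=lambda r:r.fun)
print("boss",best.x,best.fun,sum(m.sum() for m in M.values()))
v=best.x;k=np.array([np.cos(v[2]),np.sin(v[2]),0]);y=np.array([0,0,1.]);rot=np.stack([np.cross(y,k),y,k],1)
tiles=[]
for n in C:
    x,y0,w,h=roi[n];c=cv2.resize(I[n][y0-4:y0+36,x-2:x+48],None,fx=8,fy=8,interpolation=cv2.INTER_CUBIC)
    s=sil(n,np.array([v[0],v[1],.022]),rot,roi=(x-2,y0-4,50,40));s=cv2.resize(s,None,fx=8,fy=8)
    cs,_=cv2.findContours((s>.5).astype(np.uint8),0,2);cv2.drawContours(c,cs,-1,(0,0,255),1);tiles.append(c)
t2=[]
for n,(x,y0) in(("side",(225,170)),("top",(215,150))):
    w,h=(115,60) if n=="side" else(130,60)
    c=cv2.resize(I[n][y0:y0+h,x:x+w],(400,270 if n=="side" else 270))
    q=(proj(n,hp(p,ARM))-[x,y0]+.5)*[400/w,270/h];cv2.polylines(c,[q.astype(np.int32)],False,(0,0,255),1);t2.append(c)
cv2.imwrite("pics/fit1.png",np.vstack([np.hstack(tiles),np.hstack(t2)])[:600])
for n,z in(("dish",.089),("amber_bottle",0),("flask",0),("wash_bottle",0)):
    uv={"dish":(262.8,214.3),"amber_bottle":(384.2,163.2),"flask":(180.2,232),"wash_bottle":(185.8,170)}[n];print(n,np.round(ray("top",uv,z),3))
print("orange",np.round(ray("top",(462,223),.03),3))
E
python3 m1.py
```

```text
hp net [0.64321269 0.20685028 0.22959711] [-2.5 -0.4  0.6 -0.9  0.3 -0.1 -1.  -0.2  2.2  2.5  1.   1.5]
hp fit [0.64460246 0.20754887 0.22125892] [('side', 1.76, 0.43), ('top', 0.09, 0.13)]
free_end [[ 0.569  -0.0852  0.185 ]] [[[333.0, 185.6]], [[333.3, 199.8]]]
home [[0.6567 0.1539 0.185 ]] [[[253.2, 206.6]], [[246.4, 166.6]]]
outer_leg [[ 0.602  -0.0542  0.185 ]] [[[317.9, 185.7]], [[322.0, 187.6]]]
boss [ 0.50198087 -0.36993674  3.3428395 ] 105.56510602893118 1045.1625000000001
dish [0.538 0.118 0.089]
amber_bottle [ 0.726 -0.257  0.   ]
flask [0.488 0.39  0.   ]
wash_bottle [0.69 0.39 0.  ]
orange [ 0.531 -0.49   0.03 ]
```

View pics/fit1.png

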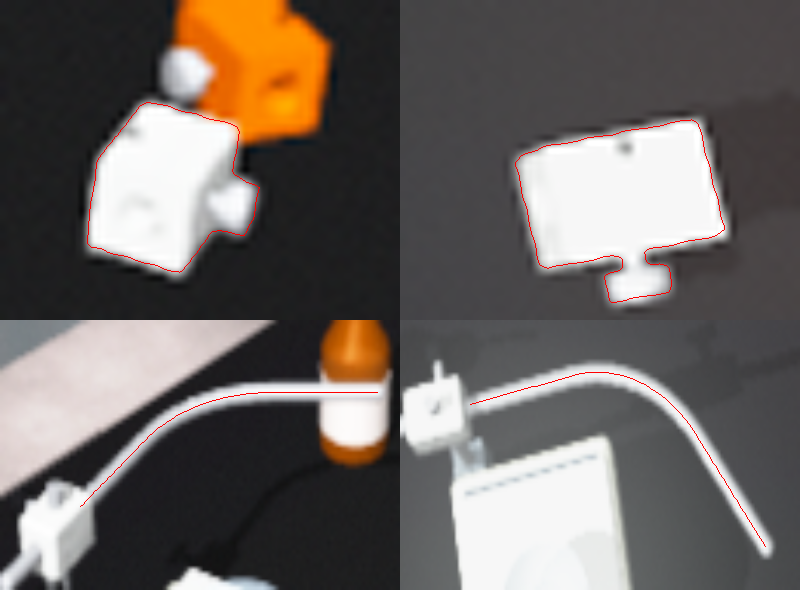

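The silver block's outline fits both views: centre (0.502,-0.370), knob heading 191.5°. The projected arm lies on the rod in both views. My plan has three steps:
1. Grip the bore ends with the tool down.
2. Lift, tilt the tool sideways so the knob points up, and set the boss on its flat back.
3. Regrasp the plain sides with the tool down and thread it.

```bash
cat >> h.py <<'E'
def down(yaw):  # tool pointing down, jaw (tool y) at heading yaw (deg)
    y=np.array([np.cos(np.radians(yaw)),np.sin(np.radians(yaw)),0]);z=np.array([0,0,-1.]);return np.stack([np.cross(y,z),y,z],1)
def cur():
    o=monitor.get_obs();return o,np.array(o["eef_pos"]),R.from_quat(np.array(o["tool_rot"])[[1,2,3,0]]).as_matrix()
def plan(*tg):
    o,p,Rm=cur();print("t",round(o["t"],2),"p",np.round(p,4),"q",np.round(o["q"],2),"F",np.round(o["contact_force"],1),"g",round(o["gripper_width"],3))
    for pos,rt in tg:
        s=Rm.T@(np.array(pos)-p)/.2;w=R.from_matrix(Rm.T@rt).as_rotvec()/np.pi
        print("xyz",np.round(s,3),"w",np.round(w,4))
E
python3 - <<'E'
from h import *
plan(([.34,-.5,.17],down(-78.5)),([.502,-.37,.1],down(-78.5)))
E
```

```text
t 1.2 p [ 0.1819 -0.65    0.2313] q [ 1.19  0.48  0.02  1.56 -0.01  1.11 -0.08] F [ 0.1  0.  -0.7] g 1.001
xyz [ 0.963 -0.509  0.307] w [-0.    -0.     0.023]
xyz [ 1.919 -0.917  0.657] w [-0.    -0.     0.023]
```

Emit:
jog_arm(
  plan=[
    {"x": 0.25, "y": -0.13, "z": 0.1, "wz": 0.01},
    {"x": 0.45, "y": -0.23, "z": 0.15, "wz": 0.02},
    {"x": 0.65, "y": -0.33, "z": 0.2, "wz": 0.023},
    {"x": 0.82, "y": -0.42, "z": 0.26, "wz": 0.023},
    {"x": 0.963, "y": -0.509, "z": 0.307, "wz": 0.023},
  ],
  hand=1,
)

```text
invalid input at $.plan[0]: expected keys x, y, z, wx, wy, wz
```

```bash
python3 - <<'E'
from h import *
plan(([.502,-.37,.1],down(-78.5)),([.502,-.37,.003],down(-78.5)))
E
```

```text
t 1.2 p [ 0.1819 -0.65    0.2313] q [ 1.19  0.48  0.02  1.56 -0.01  1.11 -0.08] F [ 0.1  0.  -0.7] g 1.001
xyz [ 1.919 -0.917  0.657] w [-0.    -0.     0.023]
xyz [ 1.919 -0.917  1.142] w [-0.    -0.     0.023]
```

All six keys are needed in every row.

Emit:
jog_arm(
  plan=[
    {"x": 0.25, "y": -0.13, "z": 0.1, "wx": 0, "wy": 0, "wz": 0.01},
    {"x": 0.45, "y": -0.23, "z": 0.15, "wx": 0, "wy": 0, "wz": 0.023},
    {"x": 0.65, "y": -0.33, "z": 0.2, "wx": 0, "wy": 0, "wz": 0.023},
    {"x": 0.82, "y": -0.42, "z": 0.26, "wx": 0, "wy": 0, "wz": 0.023},
    {"x": 0.963, "y": -0.509, "z": 0.307, "wx": 0, "wy": 0, "wz": 0.023},
  ],
  hand=1,
)

```text
t: 1.62
eef_pos: [0.3291, -0.5115, 0.1747]
tool_rot: [0.0, 0.995, 0.1, 0.0]
contact_force: [0.3, -0.6, -0.2]
gripper_width: 1.006
```

```bash
python3 - <<'E'
from h import *
plan(([.502,-.37,.1],down(-78.5)),([.502,-.37,.003],down(-78.5)))
E
```

```text
t 1.62 p [ 0.3291 -0.5115  0.1747] q [ 0.91  0.43 -0.02  1.78  0.01  0.94 -0.48] F [ 0.3 -0.6 -0.2] g 1.006
xyz [ 0.988 -0.522  0.374] w [ 0.0003 -0.0002 -0.0001]
xyz [ 0.987 -0.522  0.859] w [ 0.0003 -0.0002 -0.0001]
```

Emit:
jog_arm(
  plan=[
    {"x": 0.25, "y": -0.13, "z": 0.09, "wx": 0, "wy": 0, "wz": 0},
    {"x": 0.45, "y": -0.24, "z": 0.17, "wx": 0, "wy": 0, "wz": 0},
    {"x": 0.65, "y": -0.34, "z": 0.25, "wx": 0, "wy": 0, "wz": 0},
    {"x": 0.82, "y": -0.43, "z": 0.31, "wx": 0, "wy": 0, "wz": 0},
    {"x": 0.988, "y": -0.522, "z": 0.374, "wx": 0, "wy": 0, "wz": 0},
    {"x": 0.988, "y": -0.522, "z": 0.374, "wx": 0, "wy": 0, "wz": 0},
  ],
)

```text
t: 2.12
eef_pos: [0.5051, -0.3661, 0.0989]
tool_rot: [-0.0, 0.995, 0.102, 0.001]
contact_force: [0.9, 0.2, 0.6]
gripper_width: 0.999
```

```bash
python3 - <<'E'
from h import *
plan(([.502,-.37,.05],down(-78.5)),([.502,-.37,.003],down(-78.5)))
E
```

```text
t 2.12 p [ 0.5051 -0.3661  0.0989] q [ 0.58  0.54 -0.06  1.79  0.04  0.81 -0.88] F [0.9 0.2 0.6] g 0.999
xyz [-0.02   0.016  0.244] w [-0.0002 -0.0006  0.001 ]
xyz [-0.02   0.016  0.479] w [-0.0002 -0.0006  0.001 ]
```

Emit:
jog_arm(
  plan=[
    {"x": -0.02, "y": 0.016, "z": 0.1, "wx": 0, "wy": 0, "wz": 0},
    {"x": -0.02, "y": 0.016, "z": 0.22, "wx": 0, "wy": 0, "wz": 0},
    {"x": -0.02, "y": 0.016, "z": 0.34, "wx": 0, "wy": 0, "wz": 0},
    {"x": -0.02, "y": 0.016, "z": 0.42, "wx": 0, "wy": 0, "wz": 0},
    {"x": -0.02, "y": 0.016, "z": 0.475, "wx": 0, "wy": 0, "wz": 0},
    {"x": -0.02, "y": 0.016, "z": 0.475, "wx": 0, "wy": 0, "wz": 0},
  ],
)

```text
t: 2.62
eef_pos: [0.5007, -0.3691, 0.0016]
tool_rot: [-0.002, 0.995, 0.102, -0.001]
contact_force: [-1.1, 0.4, -0.1]
gripper_width: 0.995
```

Emit:
jog_arm(
  plan=[
    {"x": 0, "y": 0, "z": 0, "wx": 0, "wy": 0, "wz": 0},
    {"x": 0, "y": 0, "z": 0, "wx": 0, "wy": 0, "wz": 0},
    {"x": 0, "y": 0, "z": 0, "wx": 0, "wy": 0, "wz": 0},
    {"x": 0, "y": 0, "z": 0, "wx": 0, "wy": 0, "wz": 0},
    {"x": 0, "y": 0, "z": 0, "wx": 0, "wy": 0, "wz": 0},
    {"x": 0, "y": 0, "z": 0, "wx": 0, "wy": 0, "wz": 0},
  ],
  hand=-1,
  grip_force=50,
)

```text
t: 3.12
eef_pos: [0.5013, -0.3695, 0.0027]
tool_rot: [-0.001, 0.995, 0.102, 0.0]
contact_force: [-0.5, 0.9, 5.6]
gripper_width: 0.7
```

```bash
cat >> h.py <<'E'
def tilt(khead,deg):  # tool after gripping with knob heading khead, tilted so that the knob rises by deg
    k=np.array([np.cos(np.radians(khead)),np.sin(np.radians(khead)),0])
    return R.from_rotvec(np.cross(k,[0,0,1])*np.radians(deg)).as_matrix()@down(khead+90)
def atG(G,rt,off=.019): return (np.array(G)+off*rt[:,2],rt)
E
python3 - <<'E'
from h import *
plan(([.50,-.37,.12],down(-78.5)),([.50,-.36,.20],down(20)))
E
```

```text
t 3.12 p [ 0.5013 -0.3695  0.0027] q [ 0.58  0.68 -0.06  1.83  0.06  0.64 -0.88] F [-0.5  0.9  5.6] g 0.7
xyz [-0.007 -0.    -0.586] w [-0.0006 -0.0001  0.001 ]
xyz [ 0.003 -0.05  -0.986] w [-4.000e-04 -6.000e-04 -5.462e-01]
```

Emit:
jog_arm(
  plan=[
    {"x": 0, "y": 0, "z": -0.15, "wx": 0, "wy": 0, "wz": 0},
    {"x": 0, "y": 0, "z": -0.3, "wx": 0, "wy": 0, "wz": 0},
    {"x": 0, "y": 0, "z": -0.45, "wx": 0, "wy": 0, "wz": -0.04},
    {"x": 0, "y": 0, "z": -0.6, "wx": 0, "wy": 0, "wz": -0.08},
    {"x": 0, "y": -0.02, "z": -0.75, "wx": 0, "wy": 0, "wz": -0.12},
    {"x": 0, "y": -0.04, "z": -0.9, "wx": 0, "wy": 0, "wz": -0.16},
    {"x": 0, "y": -0.05, "z": -0.98, "wx": 0, "wy": 0, "wz": -0.2},
    {"x": 0, "y": -0.05, "z": -0.98, "wx": 0, "wy": 0, "wz": -0.24},
    {"x": 0, "y": -0.05, "z": -0.98, "wx": 0, "wy": 0, "wz": -0.28},
    {"x": 0, "y": -0.05, "z": -0.98, "wx": 0, "wy": 0, "wz": -0.32},
    {"x": 0, "y": -0.05, "z": -0.98, "wx": 0, "wy": 0, "wz": -0.36},
    {"x": 0, "y": -0.05, "z": -0.98, "wx": 0, "wy": 0, "wz": -0.4},
  ],
)

```text
t: 4.12
eef_pos: [0.4986, -0.3599, 0.1982]
tool_rot: [-0.001, 0.745, 0.667, 0.0]
contact_force: [0.4, -0.1, -2.4]
gripper_width: 0.696
```

```bash
python3 - <<'E'
from h import *
plan(*[atG([.50,-.35,.2],tilt(290,a)) for a in(15,40,68)])
E
```

```text
t 4.12 p [ 0.4986 -0.3599  0.1982] q [ 0.8   0.44 -0.36  1.72  0.17  1.02  0.27] F [ 0.4 -0.1 -2.4] g 0.696
xyz [0.028 0.012 0.083] w [-0.0195 -0.0827 -0.1455]
xyz [-0.005  0.029  0.064] w [-0.0514 -0.2191 -0.1403]
xyz [-0.029  0.041  0.027] w [-0.0871 -0.3716 -0.1285]
```

Emit:
jog_arm(
  plan=[
    {"x": 0, "y": 0.01, "z": 0.06, "wx": -0.009, "wy": -0.037, "wz": -0.013},
    {"x": 0, "y": 0.01, "z": 0.06, "wx": -0.017, "wy": -0.074, "wz": -0.026},
    {"x": -0.005, "y": 0.02, "z": 0.05, "wx": -0.026, "wy": -0.111, "wz": -0.039},
    {"x": -0.01, "y": 0.03, "z": 0.05, "wx": -0.035, "wy": -0.149, "wz": -0.051},
    {"x": -0.01, "y": 0.03, "z": 0.04, "wx": -0.044, "wy": -0.186, "wz": -0.064},
    {"x": -0.015, "y": 0.03, "z": 0.04, "wx": -0.052, "wy": -0.223, "wz": -0.077},
    {"x": -0.02, "y": 0.035, "z": 0.03, "wx": -0.061, "wy": -0.26, "wz": -0.09},
    {"x": -0.025, "y": 0.04, "z": 0.03, "wx": -0.07, "wy": -0.297, "wz": -0.103},
    {"x": -0.029, "y": 0.041, "z": 0.027, "wx": -0.078, "wy": -0.335, "wz": -0.116},
    {"x": -0.029, "y": 0.041, "z": 0.027, "wx": -0.087, "wy": -0.372, "wz": -0.129},
    {"x": -0.029, "y": 0.041, "z": 0.027, "wx": -0.087, "wy": -0.372, "wz": -0.129},
    {"x": -0.029, "y": 0.041, "z": 0.027, "wx": -0.087, "wy": -0.372, "wz": -0.129},
  ],
)

```text
t: 5.12
eef_pos: [0.5049, -0.3644, 0.1892]
tool_rot: [0.456, 0.472, 0.682, -0.322]
contact_force: [-0.8, 0.1, -3.0]
gripper_width: 0.691
```

```bash
python3 - <<'E'
from h import *
plan(*[atG([.50,-.35,z],tilt(290,68)) for z in(.2,.1,.045)])
o,p,r=cur();print(np.round(r,3))
for n in C: cv2.imwrite(f"pics/{n}1.png",cams.read_camera(n)[:,:,::-1])
a=cv2.imread("pics/side1.png")[100:300,280:580];b=cv2.imread("pics/top1.png")[100:300,280:580]
cv2.imwrite("pics/v1.png",cv2.resize(np.vstack([a,b]),None,fx=1.5,fy=1.5))
E
```

```text
t 5.12 p [ 0.5049 -0.3644  0.1892] q [ 0.11  0.5  -0.07  2.33  1.83  1.12 -1.22] F [-0.8  0.1 -3. ] g 0.691
xyz [-0.022  0.001  0.004] w [ 0.0006 -0.0008  0.0029]
xyz [0.441 0.005 0.192] w [ 0.0006 -0.0008  0.0029]
xyz [0.696 0.007 0.296] w [ 0.0006 -0.0008  0.0029]
[[-0.137  0.938  0.319]
 [ 0.351  0.347 -0.87 ]
 [-0.926 -0.008 -0.377]]
```

View pics/v1.png

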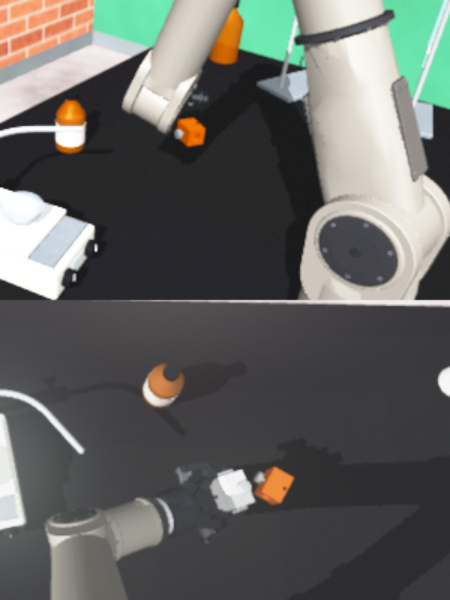

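```bash
python3 - <<'E'
from h import *
plan(*[atG([.49,-.345,z],tilt(290,70)) for z in(.1,.05,.0300)])
E
```

```text
t 5.22 p [ 0.506  -0.3662  0.1917] q [ 0.11  0.5  -0.07  2.32  1.83  1.11 -1.22] F [ 0.6 -0.2 -2.9] g 0.699
xyz [ 0.469 -0.037  0.15 ] w [-0.0001 -0.0119  0.0009]
xyz [ 0.701 -0.037  0.244] w [-0.0001 -0.0119  0.0009]
xyz [ 0.793 -0.037  0.282] w [-0.0001 -0.0119  0.0009]
```

Emit:
jog_arm(
  plan=[
    {"x": 0.16, "y": -0.02, "z": 0.05, "wx": 0, "wy": -0.006, "wz": 0},
    {"x": 0.32, "y": -0.037, "z": 0.1, "wx": 0, "wy": -0.012, "wz": 0},
    {"x": 0.469, "y": -0.037, "z": 0.15, "wx": 0, "wy": -0.012, "wz": 0},
    {"x": 0.6, "y": -0.037, "z": 0.2, "wx": 0, "wy": -0.012, "wz": 0},
    {"x": 0.701, "y": -0.037, "z": 0.244, "wx": 0, "wy": -0.012, "wz": 0},
    {"x": 0.75, "y": -0.037, "z": 0.264, "wx": 0, "wy": -0.012, "wz": 0},
    {"x": 0.77, "y": -0.037, "z": 0.273, "wx": 0, "wy": -0.012, "wz": 0},
    {"x": 0.79, "y": -0.037, "z": 0.281, "wx": 0, "wy": -0.012, "wz": 0},
    {"x": 0.79, "y": -0.037, "z": 0.281, "wx": 0, "wy": -0.012, "wz": 0},
    {"x": 0.79, "y": -0.037, "z": 0.281, "wx": 0, "wy": -0.012, "wz": 0},
  ],
)

```text
t: 6.05
eef_pos: [0.4965, -0.3623, 0.0253]
tool_rot: [0.47, 0.47, 0.671, -0.33]
contact_force: [0.3, 0.2, -3.1]
gripper_width: 0.696
```

```bash
python3 - <<'E'
from h import *
plan(*[atG([.49,-.345,z],tilt(290,70)) for z in(.03,.0280,.027)])
E
```

```text
t 6.05 p [ 0.4965 -0.3623  0.0253] q [ 0.1   0.94 -0.08  2.29  1.99  1.32 -1.62] F [ 0.3  0.2 -3.1] g 0.696
xyz [ 0.01  -0.001  0.   ] w [-0.0002  0.0004  0.0002]
xyz [ 0.019 -0.001  0.004] w [-0.0002  0.0004  0.0002]
xyz [ 0.024 -0.001  0.005] w [-0.0002  0.0004  0.0002]
```

Not yet in contact (only the block's weight shows), so down a few millimetres more, then open.

Emit:
jog_arm(
  plan=[
    {"x": 0.012, "y": 0, "z": 0.002, "wx": 0, "wy": 0, "wz": 0},
    {"x": 0.024, "y": 0, "z": 0.005, "wx": 0, "wy": 0, "wz": 0},
    {"x": 0.024, "y": 0, "z": 0.005, "wx": 0, "wy": 0, "wz": 0},
  ],
)

```text
t: 6.3
eef_pos: [0.4969, -0.362, 0.0219]
tool_rot: [0.471, 0.469, 0.67, -0.33]
contact_force: [0.5, 2.0, 2.8]
gripper_width: 0.699
```

Emit:
jog_arm(
  plan=[
    {"x": 0, "y": 0, "z": 0, "wx": 0, "wy": 0, "wz": 0},
    {"x": 0, "y": 0, "z": 0, "wx": 0, "wy": 0, "wz": 0},
    {"x": 0, "y": 0, "z": 0, "wx": 0, "wy": 0, "wz": 0},
    {"x": 0, "y": 0, "z": 0, "wx": 0, "wy": 0, "wz": 0},
    {"x": 0, "y": 0, "z": 0, "wx": 0, "wy": 0, "wz": 0},
    {"x": 0, "y": 0, "z": 0, "wx": 0, "wy": 0, "wz": 0},
  ],
  hand=1,
)

```text
t: 6.8
eef_pos: [0.4968, -0.362, 0.0219]
tool_rot: [0.471, 0.469, 0.67, -0.33]
contact_force: [-0.0, -0.1, 0.3]
gripper_width: 0.998
```

Emit:
jog_arm(
  plan=[
    {"x": 0, "y": 0, "z": -0.1, "wx": 0, "wy": 0, "wz": 0},
    {"x": 0, "y": 0, "z": -0.25, "wx": 0, "wy": 0, "wz": 0},
    {"x": 0, "y": 0, "z": -0.4, "wx": 0, "wy": 0, "wz": 0},
    {"x": -0.2, "y": 0, "z": -0.48, "wx": 0, "wy": 0, "wz": 0},
    {"x": -0.4, "y": 0, "z": -0.52, "wx": 0, "wy": 0, "wz": 0},
    {"x": -0.6, "y": 0, "z": -0.55, "wx": 0, "wy": 0.037, "wz": 0},
    {"x": -0.7, "y": 0, "z": -0.55, "wx": 0, "wy": 0.074, "wz": 0},
    {"x": -0.7, "y": 0, "z": -0.55, "wx": 0, "wy": 0.111, "wz": 0},
  ],
)

```text
t: 7.47
eef_pos: [0.4779, -0.309, 0.1928]
tool_rot: [0.367, 0.513, 0.732, -0.257]
contact_force: [-1.2, -1.4, -1.3]
gripper_width: 1.003
```

```bash
python3 - <<'E'
from h import *
plan(([.45,-.2,.25],down(0)))if 0 else plan(([.45,-.25,.25],down(20)))
for n in C: cv2.imwrite(f"pics/{n}2.png",cams.read_camera(n)[:,:,::-1])
a=cv2.imread("pics/side2.png")[150:280,330:530];b=cv2.imread("pics/top2.png")[150:280,330:530]
cv2.imwrite("pics/v2.png",cv2.resize(np.vstack([a,b]),None,fx=2.3,fy=2.3))
for n in C: print(n,[(np.round(d["location"],1).tolist(),round(d["confidence"],2)) for t in("slide_boss","knob") for d in finder.place_of(n,t)])
E
```

```text
t 7.47 p [ 0.4779 -0.309   0.1928] q [ 0.17  0.31 -0.19  2.33  1.52  0.91 -0.93] F [-1.2 -1.4 -1.3] g 1.003
xyz [-0.035 -0.03  -0.431] w [-1.000e-04  2.959e-01 -3.000e-04]
side [([393.0, 204.4], 0.91), ([405.5, 184.1], 0.76), ([395.7, 189.4], 0.82), ([397.2, 196.1], 0.65)]
top [([410.1, 237.3], 0.83), ([414.6, 236.4], 0.83), ([242.3, 183.7], 0.61)]
```

View pics/v2.png

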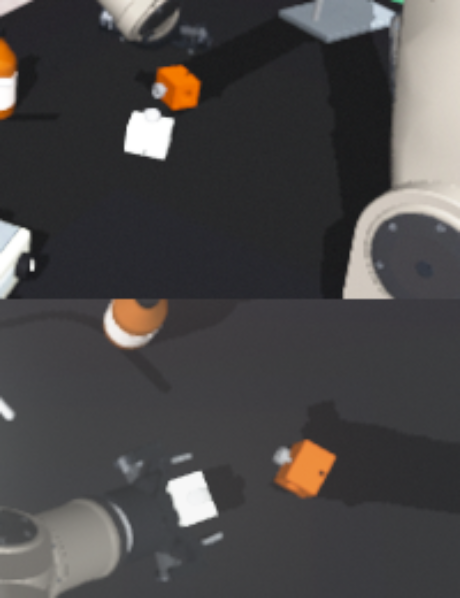

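The boss now stands knob-up: side crop (150,135) with the knob on top, top crop (192,498). I fit its new pose next.

```bash
cat > m2.py <<'E'
from h import *
import sys
tag=sys.argv[1];cx=eval(sys.argv[2]);hw=int(sys.argv[3]) if len(sys.argv)>3 else 15
I={n:cv2.imread(f"pics/{n}{tag}.png") for n in C};roi={};M={}
for n in C:
    x,y=int(cx[n][0])-hw,int(cx[n][1])-hw;roi[n]=(x,y,2*hw,2*hw);c=I[n][y:y+2*hw,x:x+2*hw].astype(float)
    M[n]=np.clip((c.max(2)-100)/80,0,1)*((c.max(2)-c.min(2))<50)
def rt(th): return R.from_euler("z",th).as_matrix()
def cost(v): return sum(((sil(n,np.array([v[0],v[1],.022]),rt(v[2]),roi=roi[n])-M[n])**2).sum() for n in C)
g=ray("top",cx["top"],.04)
for th in np.radians((0,20,40)):
    r=minimize(cost,[g[0],g[1],th],method="Nelder-Mead",options=dict(initial_simplex=[[g[0],g[1],th],[g[0]+.01,g[1],th],[g[0],g[1]+.01,th],[g[0],g[1],th+.2]]))
    print(np.round(r.x[:2],4),np.degrees(r.x[2]).round(1),round(r.fun,1),sum(m.sum() for m in M.values()))
E
python3 m2.py 2 '{"side":(394,205),"top":(413,237)}' 13
```

```text
[ 0.4872 -0.3364] 18.9 36.3 714.8625
[ 0.4877 -0.3376] 18.2 39.6 714.8625
[ 0.4875 -0.3367] 19.5 36.4 714.8625
```

```bash
python3 - <<'E'
from h import *
plan(([.4875,-.3367,.16],down(20)),([.4875,-.3367,.12],down(-70.8)),)
E
```

```text
t 7.77 p [ 0.4761 -0.309   0.1883] q [ 0.17  0.32 -0.19  2.33  1.53  0.92 -0.94] F [-0.4 -0.2  0.5] g 1.0
xyz [0.024 0.008 0.205] w [-0.0023  0.2963 -0.0005]
xyz [0.185 0.009 0.324] w [0.2314 0.2317 0.4638]
```

Emit:
jog_arm(
  plan=[
    {"x": 0, "y": 0, "z": 0, "wx": 0, "wy": 0.037, "wz": 0},
    {"x": 0, "y": 0, "z": 0.03, "wx": 0, "wy": 0.074, "wz": 0},
    {"x": 0, "y": 0, "z": 0.06, "wx": 0, "wy": 0.111, "wz": 0},
    {"x": 0, "y": 0, "z": 0.1, "wx": 0, "wy": 0.148, "wz": 0},
    {"x": 0, "y": 0, "z": 0.14, "wx": 0, "wy": 0.185, "wz": 0},
    {"x": 0.01, "y": 0, "z": 0.18, "wx": 0, "wy": 0.222, "wz": 0},
    {"x": 0.02, "y": 0.008, "z": 0.205, "wx": 0, "wy": 0.259, "wz": 0},
    {"x": 0.024, "y": 0.008, "z": 0.205, "wx": 0, "wy": 0.296, "wz": 0},
    {"x": 0.024, "y": 0.008, "z": 0.205, "wx": 0, "wy": 0.296, "wz": 0},
  ],
)

```text
t: 8.52
eef_pos: [0.4872, -0.3338, 0.1572]
tool_rot: [0.004, 0.574, 0.819, -0.007]
contact_force: [0.3, 0.0, -1.5]
gripper_width: 1.003
```

```bash
python3 - <<'E'
from h import *
plan(([.4875,-.3367,.12],down(-70.8)),)
E
```

```text
t 8.52 p [ 0.4872 -0.3338  0.1572] q [ 0.76  0.44 -0.36  1.82  0.21  0.91  0.66] F [ 0.3  0.  -1.5] g 1.003
xyz [-0.012 -0.002  0.186] w [0.0017 0.0056 0.504 ]
```

Emit:
jog_arm(
  plan=[
    {"x": -0.012, "y": 0, "z": 0, "wx": 0, "wy": 0, "wz": 0.039},
    {"x": -0.012, "y": 0, "z": 0.02, "wx": 0, "wy": 0.001, "wz": 0.078},
    {"x": -0.012, "y": 0, "z": 0.04, "wx": 0, "wy": 0.002, "wz": 0.117},
    {"x": -0.012, "y": 0, "z": 0.05, "wx": 0, "wy": 0.003, "wz": 0.156},
    {"x": -0.012, "y": 0, "z": 0.06, "wx": 0, "wy": 0.003, "wz": 0.195},
    {"x": -0.012, "y": 0, "z": 0.08, "wx": 0.001, "wy": 0.003, "wz": 0.234},
    {"x": -0.012, "y": 0, "z": 0.1, "wx": 0.001, "wy": 0.004, "wz": 0.273},
    {"x": -0.012, "y": 0, "z": 0.12, "wx": 0.001, "wy": 0.004, "wz": 0.312},
    {"x": -0.012, "y": 0, "z": 0.14, "wx": 0.001, "wy": 0.005, "wz": 0.351},
    {"x": -0.012, "y": 0, "z": 0.16, "wx": 0.002, "wy": 0.005, "wz": 0.39},
    {"x": -0.012, "y": -0.002, "z": 0.186, "wx": 0.002, "wy": 0.006, "wz": 0.43},
    {"x": -0.012, "y": -0.002, "z": 0.186, "wx": 0.002, "wy": 0.006, "wz": 0.469},
  ],
)

```text
t: 9.52
eef_pos: [0.4852, -0.3343, 0.1153]
tool_rot: [-0.004, 0.976, 0.218, -0.004]
contact_force: [-0.1, -0.2, 0.1]
gripper_width: 0.999
```

```bash
python3 - <<'E'
from h import *
plan(([.4875,-.3367,.12],down(-70.8)),([.4875,-.3367,.003],down(-70.8)))
E
```

```text
t 9.52 p [ 0.4852 -0.3343  0.1153] q [ 0.52  0.48 -0.03  1.86  0.02  0.82 -0.65] F [-0.1 -0.2  0.1] g 0.999
xyz [ 0.005  0.016 -0.024] w [-0.0031  0.0023  0.0334]
xyz [0.009 0.022 0.561] w [-0.0031  0.0023  0.0334]
```

Emit:
jog_arm(
  plan=[
    {"x": 0.006, "y": 0.016, "z": 0, "wx": -0.003, "wy": 0.002, "wz": 0.033},
    {"x": 0.006, "y": 0.018, "z": 0.1, "wx": -0.003, "wy": 0.002, "wz": 0.033},
    {"x": 0.007, "y": 0.019, "z": 0.22, "wx": -0.003, "wy": 0.002, "wz": 0.033},
    {"x": 0.008, "y": 0.02, "z": 0.34, "wx": -0.003, "wy": 0.002, "wz": 0.033},
    {"x": 0.009, "y": 0.022, "z": 0.46, "wx": -0.003, "wy": 0.002, "wz": 0.033},
    {"x": 0.009, "y": 0.022, "z": 0.53, "wx": -0.003, "wy": 0.002, "wz": 0.033},
    {"x": 0.009, "y": 0.022, "z": 0.56, "wx": -0.003, "wy": 0.002, "wz": 0.033},
    {"x": 0.009, "y": 0.022, "z": 0.56, "wx": -0.003, "wy": 0.002, "wz": 0.033},
  ],
)

```text
t: 10.18
eef_pos: [0.4851, -0.3341, -0.0008]
tool_rot: [-0.003, 0.986, 0.168, -0.004]
contact_force: [-0.1, 0.8, -0.5]
gripper_width: 1.001
```

Emit:
jog_arm(
  plan=[
    {"x": 0, "y": 0, "z": 0, "wx": 0, "wy": 0, "wz": 0},
    {"x": 0, "y": 0, "z": 0, "wx": 0, "wy": 0, "wz": 0},
    {"x": 0, "y": 0, "z": 0, "wx": 0, "wy": 0, "wz": 0},
    {"x": 0, "y": 0, "z": 0, "wx": 0, "wy": 0, "wz": 0},
    {"x": 0, "y": 0, "z": 0, "wx": 0, "wy": 0, "wz": 0},
    {"x": 0, "y": 0, "z": 0, "wx": 0, "wy": 0, "wz": 0},
    {"x": 0, "y": 0, "z": 0, "wx": 0, "wy": 0, "wz": 0},
  ],
  hand=-1,
  grip_force=40,
)

```text
t: 10.77
eef_pos: [0.4857, -0.3344, 0.0001]
tool_rot: [-0.002, 0.986, 0.168, -0.003]
contact_force: [0.3, 1.0, 5.8]
gripper_width: 0.507
```

```bash
python3 - <<'E'
from h import *
o,p,r=cur();print(np.degrees(np.arctan2(r[1,1],r[0,1])),r[2])
plan(([.4875,-.3367,.16],down(-70.8)))
E
```

```text
-70.65926143614028 [-0.00574085 -0.00588831 -0.99996618]
t 10.77 p [ 4.857e-01 -3.344e-01  1.000e-04] q [ 0.5   0.65 -0.01  1.91  0.01  0.6  -0.74] F [0.3 1.  5.8] g 0.507
xyz [ 0.     0.009 -0.8  ] w [-0.0019  0.0018  0.0008]
```

```bash
cat >> h.py <<'E'
HP=np.array([.64460246,.20754887,.22125892]);EX=.001;EZ=.022
def armpt(s):  # s m from free end along the arm towards the boss head (negative: before it) -> xy, heading deg, hp frame then world
    L=.09;A=.12*np.pi/3
    if s<L: p=np.array([-.138,-.269])+s*np.array([.866025,.5]);h=30
    elif s<L+A: u=np.pi/3-(s-L)/.12;p=np.array([-.12+.12*np.cos(u),-.12-.12*np.sin(u)]);h=90-np.degrees(u)
    else: p=np.array([0,-.12+s-L-A]);h=90
    return hp(HP,[p[0],p[1],.185])[0],h+np.degrees(HP[2])
def bosstcp(B,h): 
    rt=down(h-90);return (np.array(B)-EX*rt[:,0]+EZ*rt[:,2],rt)
def onarm(s,dz=0):
    B,h=armpt(s);B[2]+=dz;return bosstcp(B,h)
E
python3 - <<'E'
from h import *
print(armpt(.09+.12*np.pi/3+.065),hp(HP,[0,-.055,.185]))
plan(onarm(-.06))
E
```

```text
(array([0.65667265, 0.15388966, 0.185     ]), np.float64(102.67720229562272)) [[0.65667265 0.15388966 0.185     ]]
t 10.77 p [ 4.857e-01 -3.344e-01  1.000e-04] q [ 0.5   0.65 -0.01  1.91  0.01  0.6  -0.74] F [0.3 1.  5.8] g 0.507
xyz [ 0.521 -0.922 -0.812] w [-0.0022  0.0014 -0.1296]
```

Emit:
jog_arm(
  plan=[
    {"x": 0, "y": 0, "z": -0.15, "wx": 0, "wy": 0, "wz": 0},
    {"x": 0, "y": 0, "z": -0.32, "wx": 0, "wy": 0, "wz": 0},
    {"x": 0, "y": 0, "z": -0.5, "wx": 0, "wy": 0, "wz": 0},
    {"x": 0, "y": 0, "z": -0.66, "wx": 0, "wy": 0, "wz": 0},
    {"x": 0, "y": 0, "z": -0.78, "wx": 0, "wy": 0, "wz": 0},
    {"x": 0, "y": 0, "z": -0.815, "wx": 0, "wy": 0, "wz": 0},
  ],
)

```text
t: 11.27
eef_pos: [0.4884, -0.3362, 0.1671]
tool_rot: [-0.001, 0.986, 0.168, -0.001]
contact_force: [0.7, -0.8, -2.5]
gripper_width: 0.505
```

```bash
python3 - <<'E'
from h import *
plan(onarm(-.06))
E
```

```text
t 11.27 p [ 0.4884 -0.3362  0.1671] q [ 0.5   0.41  0.    1.82 -0.    0.91 -0.74] F [ 0.7 -0.8 -2.5] g 0.505
xyz [ 0.515 -0.93   0.021] w [-0.0006  0.0005 -0.1298]
```

Emit:
jog_arm(
  plan=[
    {"x": 0.06, "y": -0.14, "z": 0.01, "wx": 0, "wy": 0, "wz": -0.03},
    {"x": 0.13, "y": -0.3, "z": 0.021, "wx": 0, "wy": 0, "wz": -0.06},
    {"x": 0.22, "y": -0.46, "z": 0.021, "wx": 0, "wy": 0, "wz": -0.09},
    {"x": 0.32, "y": -0.62, "z": 0.021, "wx": 0, "wy": 0, "wz": -0.12},
    {"x": 0.42, "y": -0.78, "z": 0.021, "wx": 0, "wy": 0, "wz": -0.13},
    {"x": 0.48, "y": -0.88, "z": 0.021, "wx": -0.001, "wy": 0, "wz": -0.13},
    {"x": 0.515, "y": -0.93, "z": 0.021, "wx": -0.001, "wy": 0, "wz": -0.13},
    {"x": 0.515, "y": -0.93, "z": 0.021, "wx": -0.001, "wy": 0, "wz": -0.13},
    {"x": 0.515, "y": -0.93, "z": 0.021, "wx": -0.001, "wy": 0, "wz": -0.13},
  ],
)

```text
t: 12.02
eef_pos: [0.5234, -0.1269, 0.1619]
tool_rot: [0.001, 0.931, 0.364, -0.002]
contact_force: [-0.2, -0.7, -3.3]
gripper_width: 0.509
```

```bash
python3 - <<'E'
from h import *
plan(onarm(-.06),onarm(-.03),onarm(0),onarm(.045))
o,p,r=cur();B=p+EX*r[:,0]-EZ*r[:,2];print("boss",B,np.degrees(np.arctan2(r[1,0],r[0,0])))
out=[]
for n in C:
    im=cams.read_camera(n)[:,:,::-1].copy();cv2.imwrite(f"pics/{n}3.png",im)
    c=proj(n,B)[0];x,y=int(c[0])-35,int(c[1])-25;k=7
    t=cv2.resize(im[y:y+45,x:x+57],None,fx=k,fy=k,interpolation=cv2.INTER_CUBIC)
    for P,col in((hp(HP,ARM[55:]),(0,0,255)),):
        cv2.polylines(t,[((proj(n,P)-[x,y]+.5)*k).astype(np.int32)],False,col,1)
    s=sil(n,B,r@np.diag([1,-1,-1]),roi=(x,y,57,45));cs,_=cv2.findContours((cv2.resize(s,None,fx=k,fy=k)>.5).astype(np.uint8),0,2);cv2.drawContours(t,cs,-1,(0,255,0),1)
    out.append(t)
cv2.imwrite("pics/v3.png",np.hstack(out))
E
```

```text
t 12.02 p [ 0.5234 -0.1269  0.1619] q [ 0.25  0.34 -0.16  1.94  0.07  0.87 -0.77] F [-0.2 -0.7 -3.3] g 0.509
xyz [ 0.004  0.001 -0.006] w [-0.      0.0011  0.0004]
xyz [ 0.154  0.001 -0.006] w [-0.      0.0011  0.0004]
xyz [ 0.304  0.002 -0.007] w [-0.      0.0011  0.0004]
xyz [ 0.529  0.002 -0.007] w [-0.      0.0011  0.0004]
boss [ 0.52415667 -0.12620546  0.18387759] 42.7434954335447
```

View pics/v3.png

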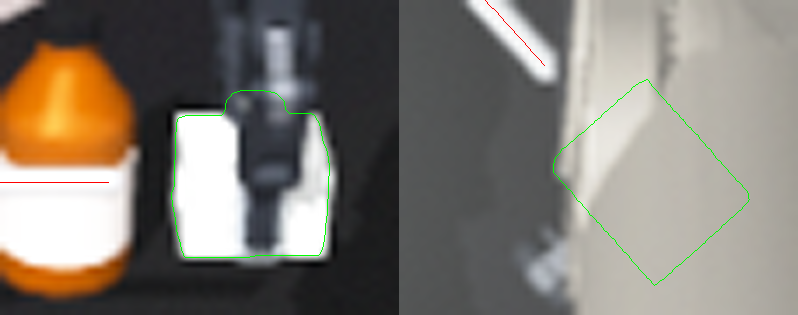

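Emit:
jog_arm(
  plan=[
    {"x": 0.03, "y": 0.001, "z": -0.006, "wx": 0, "wy": 0.001, "wz": 0},
    {"x": 0.06, "y": 0.001, "z": -0.006, "wx": 0, "wy": 0.001, "wz": 0},
    {"x": 0.09, "y": 0.001, "z": -0.006, "wx": 0, "wy": 0.001, "wz": 0},
    {"x": 0.12, "y": 0.001, "z": -0.006, "wx": 0, "wy": 0.001, "wz": 0},
    {"x": 0.15, "y": 0.001, "z": -0.006, "wx": 0, "wy": 0.001, "wz": 0},
    {"x": 0.18, "y": 0.001, "z": -0.006, "wx": 0, "wy": 0.001, "wz": 0},
    {"x": 0.21, "y": 0.001, "z": -0.006, "wx": 0, "wy": 0.001, "wz": 0},
    {"x": 0.24, "y": 0.002, "z": -0.006, "wx": 0, "wy": 0.001, "wz": 0},
    {"x": 0.27, "y": 0.002, "z": -0.006, "wx": 0, "wy": 0.001, "wz": 0},
  ],
)

```text
t: 12.87
eef_pos: [0.5638, -0.092, 0.1632]
tool_rot: [0.0, 0.932, 0.363, -0.0]
contact_force: [0.7, -0.7, -2.2]
gripper_width: 0.513
```

```bash
python3 - <<'E'
from h import *
plan(onarm(0),onarm(.045),onarm(.07))
E
```

```text
t 12.87 p [ 0.5638 -0.092   0.1632] q [ 0.19  0.39 -0.17  1.87  0.08  0.89 -0.85] F [ 0.7 -0.7 -2.2] g 0.513
xyz [ 0.037 -0.008  0.001] w [ 0.0002  0.0001 -0.0006]
xyz [ 0.262 -0.008  0.001] w [ 0.0002  0.0001 -0.0006]
xyz [ 0.387 -0.008  0.001] w [ 0.0002  0.0001 -0.0006]
```

The leading end is about 22 mm past the free end and the force reads only the block's weight, so it is in the bore. Continuing along the outer leg.

Emit:
jog_arm(
  plan=[
    {"x": 0.03, "y": -0.008, "z": 0.001, "wx": 0, "wy": 0, "wz": 0},
    {"x": 0.06, "y": -0.008, "z": 0.001, "wx": 0, "wy": 0, "wz": 0},
    {"x": 0.09, "y": -0.008, "z": 0.001, "wx": 0, "wy": 0, "wz": 0},
    {"x": 0.12, "y": -0.008, "z": 0.001, "wx": 0, "wy": 0, "wz": 0},
    {"x": 0.15, "y": -0.008, "z": 0.001, "wx": 0, "wy": 0, "wz": 0},
    {"x": 0.18, "y": -0.008, "z": 0.001, "wx": 0, "wy": 0, "wz": 0},
    {"x": 0.21, "y": -0.008, "z": 0.001, "wx": 0, "wy": 0, "wz": 0},
    {"x": 0.24, "y": -0.008, "z": 0.001, "wx": 0, "wy": 0, "wz": 0},
    {"x": 0.262, "y": -0.008, "z": 0.001, "wx": 0, "wy": 0, "wz": 0},
    {"x": 0.262, "y": -0.008, "z": 0.001, "wx": 0, "wy": 0, "wz": 0},
  ],
)

```text
t: 13.7
eef_pos: [0.6021, -0.0542, 0.163]
tool_rot: [0.0, 0.932, 0.364, 0.0]
contact_force: [-0.4, 0.1, -3.1]
gripper_width: 0.509
```

```bash
python3 - <<'E'
from h import *
o,p,r=cur();B=p+EX*r[:,0]-EZ*r[:,2];print(B,armpt(.045))
plan(*[onarm(s) for s in np.arange(.05,.16,.01)])
E
```

```text
[ 0.60279243 -0.05350568  0.18500367] (array([ 0.60208412, -0.05467462,  0.185     ]), np.float64(42.67720229562272))
t 13.7 p [ 0.6021 -0.0542  0.163 ] q [ 0.12  0.44 -0.17  1.79  0.09  0.92 -0.92] F [-0.4  0.1 -3.1] g 0.509
xyz [0.018 0.002 0.   ] w [ 0.0002 -0.0002 -0.0002]
xyz [0.068 0.002 0.   ] w [ 0.0002 -0.0002 -0.0002]
xyz [0.118 0.002 0.   ] w [ 0.0002 -0.0002 -0.0002]
xyz [0.168 0.002 0.   ] w [ 0.0002 -0.0002 -0.0002]
xyz [0.219 0.001 0.   ] w [ 0.0002 -0.0002 -0.0002]
xyz [ 0.269 -0.     0.   ] w [ 0.0002 -0.0002 -0.0267]
xyz [ 0.318 -0.006  0.   ] w [ 0.0002 -0.0001 -0.0533]
xyz [ 0.367 -0.016  0.   ] w [ 0.0002 -0.0001 -0.0798]
xyz [ 0.415 -0.03   0.   ] w [ 2.000e-04 -1.000e-04 -1.063e-01]
xyz [ 0.462 -0.048  0.   ] w [ 2.000e-04 -1.000e-04 -1.328e-01]
xyz [ 0.507 -0.07   0.   ] w [ 2.000e-04 -1.000e-04 -1.594e-01]
```

```bash
cat >> h.py <<'E'
def fitarm(s,dz=0):  # bore line best centred on the rod over the 60 mm of the block
    P=np.array([armpt(u)[0][:2] for u in np.linspace(s-.03,s+.03,41)]);m=P.mean(0)
    d=np.linalg.svd(P-m)[2][0];d*=np.sign(d@(P[-1]-P[0]));n=np.array([-d[1],d[0]]);e=(P-m)@n
    c=armpt(s)[0][:2];B=c+n*((e.max()+e.min())/2-(c-m)@n)
    return bosstcp([B[0],B[1],.185+dz],np.degrees(np.arctan2(d[1],d[0])))
E
python3 - <<'E'
from h import *
plan(*[fitarm(s) for s in np.arange(.05,.165,.01)])
E
```

```text
t 13.7 p [ 0.6021 -0.0542  0.163 ] q [ 0.12  0.44 -0.17  1.79  0.09  0.92 -0.92] F [-0.4  0.1 -3.1] g 0.509
xyz [0.018 0.002 0.   ] w [ 0.0002 -0.0002 -0.0002]
xyz [0.068 0.002 0.   ] w [ 0.0002 -0.0002 -0.0002]
xyz [0.118 0.001 0.   ] w [ 0.0002 -0.0002 -0.0012]
xyz [ 0.168 -0.001  0.   ] w [ 0.0002 -0.0002 -0.0057]
xyz [ 0.219 -0.004  0.   ] w [ 0.0002 -0.0002 -0.0157]
xyz [ 0.268 -0.008  0.   ] w [ 0.0002 -0.0001 -0.0321]
xyz [ 0.317 -0.015  0.   ] w [ 0.0002 -0.0001 -0.0541]
xyz [ 0.365 -0.025  0.   ] w [ 0.0002 -0.0001 -0.0798]
xyz [ 0.412 -0.039  0.   ] w [ 2.000e-04 -1.000e-04 -1.063e-01]
xyz [ 0.458 -0.057  0.   ] w [ 2.000e-04 -1.000e-04 -1.328e-01]
xyz [ 0.503 -0.078  0.   ] w [ 2.000e-04 -1.000e-04 -1.594e-01]
xyz [ 0.545 -0.103  0.   ] w [ 3.000e-04 -1.000e-04 -1.859e-01]
```

Emit:
jog_arm(
  plan=[
    {"x": 0.03, "y": 0.002, "z": 0, "wx": 0, "wy": 0, "wz": 0},
    {"x": 0.068, "y": 0.002, "z": 0, "wx": 0, "wy": 0, "wz": 0},
    {"x": 0.093, "y": 0.001, "z": 0, "wx": 0, "wy": 0, "wz": -0.001},
    {"x": 0.118, "y": 0.001, "z": 0, "wx": 0, "wy": 0, "wz": -0.001},
    {"x": 0.143, "y": 0, "z": 0, "wx": 0, "wy": 0, "wz": -0.003},
    {"x": 0.168, "y": -0.001, "z": 0, "wx": 0, "wy": 0, "wz": -0.006},
    {"x": 0.193, "y": -0.002, "z": 0, "wx": 0, "wy": 0, "wz": -0.01},
    {"x": 0.219, "y": -0.004, "z": 0, "wx": 0, "wy": 0, "wz": -0.016},
    {"x": 0.243, "y": -0.006, "z": 0, "wx": 0, "wy": 0, "wz": -0.024},
    {"x": 0.268, "y": -0.008, "z": 0, "wx": 0, "wy": 0, "wz": -0.032},
    {"x": 0.268, "y": -0.008, "z": 0, "wx": 0, "wy": 0, "wz": -0.032},
  ],
)

```text
t: 14.62
eef_pos: [0.6412, -0.0153, 0.1631]
tool_rot: [-0.0, 0.911, 0.411, 0.001]
contact_force: [-0.1, 0.1, -2.7]
gripper_width: 0.511
```

```bash
python3 - <<'E'
from h import *
plan(*[fitarm(s) for s in np.arange(.10,.161,.006)])
E
```

```text
t 14.62 p [ 0.6412 -0.0153  0.1631] q [ 0.07  0.5  -0.2   1.69  0.11  0.96 -0.89] F [-0.1  0.1 -2.7] g 0.511
xyz [-0.008  0.002  0.   ] w [ 0.0002 -0.0005  0.001 ]
xyz [0.022 0.001 0.   ] w [ 0.0002 -0.0005 -0.0117]
xyz [ 0.051 -0.001  0.   ] w [ 0.0002 -0.0005 -0.026 ]
xyz [ 0.081 -0.004  0.001] w [ 0.0002 -0.0005 -0.0415]
xyz [ 0.11  -0.008  0.001] w [ 0.0002 -0.0005 -0.0573]
xyz [ 0.139 -0.014  0.001] w [ 0.0002 -0.0005 -0.0733]
xyz [ 0.168 -0.021  0.001] w [ 0.0002 -0.0005 -0.0892]
xyz [ 0.196 -0.03   0.001] w [ 0.0003 -0.0004 -0.1051]
xyz [ 0.224 -0.04   0.001] w [ 0.0003 -0.0004 -0.121 ]
xyz [ 0.251 -0.051  0.001] w [ 0.0003 -0.0004 -0.1369]
xyz [ 0.278 -0.064  0.001] w [ 0.0003 -0.0004 -0.1528]
```

No contact force. Into the bend.

Emit:
jog_arm(
  plan=[
    {"x": 0.022, "y": 0.001, "z": 0, "wx": 0, "wy": 0, "wz": -0.012},
    {"x": 0.051, "y": -0.001, "z": 0, "wx": 0, "wy": 0, "wz": -0.026},
    {"x": 0.081, "y": -0.004, "z": 0.001, "wx": 0, "wy": 0, "wz": -0.042},
    {"x": 0.11, "y": -0.008, "z": 0.001, "wx": 0, "wy": 0, "wz": -0.057},
    {"x": 0.139, "y": -0.014, "z": 0.001, "wx": 0, "wy": 0, "wz": -0.073},
    {"x": 0.168, "y": -0.021, "z": 0.001, "wx": 0, "wy": 0, "wz": -0.089},
    {"x": 0.196, "y": -0.03, "z": 0.001, "wx": 0, "wy": 0, "wz": -0.105},
    {"x": 0.224, "y": -0.04, "z": 0.001, "wx": 0, "wy": 0, "wz": -0.121},
    {"x": 0.251, "y": -0.051, "z": 0.001, "wx": 0, "wy": 0, "wz": -0.137},
    {"x": 0.278, "y": -0.064, "z": 0.001, "wx": 0, "wy": 0, "wz": -0.153},
    {"x": 0.278, "y": -0.064, "z": 0.001, "wx": 0, "wy": 0, "wz": -0.153},
  ],
)

```text
t: 15.53
eef_pos: [0.6684, 0.0363, 0.1629]
tool_rot: [-0.0, 0.786, 0.618, 0.001]
contact_force: [0.1, 0.1, -2.5]
gripper_width: 0.511
```

```bash
python3 - <<'E'
from h import *
plan(*[fitarm(s) for s in np.arange(.16,.235,.007)])
E
```

```text
t 15.53 p [0.6684 0.0363 0.1629] q [ 0.07  0.55 -0.31  1.62  0.19  1.   -0.54] F [ 0.1  0.1 -2.5] g 0.511
xyz [-0.007  0.001 -0.001] w [ 0.0003 -0.0007  0.0012]
xyz [ 0.027  0.001 -0.   ] w [ 0.0003 -0.0006 -0.0174]
xyz [ 0.061 -0.002 -0.   ] w [ 0.0003 -0.0006 -0.036 ]
xyz [ 0.096 -0.007 -0.   ] w [ 0.0004 -0.0006 -0.0545]
xyz [ 0.129 -0.013 -0.   ] w [ 0.0004 -0.0006 -0.0731]
xyz [ 0.163 -0.022 -0.   ] w [ 0.0004 -0.0006 -0.091 ]
xyz [ 0.196 -0.032 -0.   ] w [ 0.0004 -0.0006 -0.1073]
xyz [ 0.229 -0.043 -0.   ] w [ 0.0004 -0.0006 -0.121 ]
xyz [ 0.261 -0.055 -0.   ] w [ 0.0004 -0.0006 -0.1317]
xyz [ 0.293 -0.069  0.   ] w [ 0.0004 -0.0006 -0.1392]
xyz [ 0.325 -0.083  0.   ] w [ 0.0004 -0.0006 -0.1438]
```

Emit:
jog_arm(
  plan=[
    {"x": 0.027, "y": 0.001, "z": 0, "wx": 0, "wy": 0, "wz": -0.017},
    {"x": 0.061, "y": -0.002, "z": 0, "wx": 0, "wy": 0, "wz": -0.036},
    {"x": 0.096, "y": -0.007, "z": 0, "wx": 0, "wy": 0, "wz": -0.054},
    {"x": 0.129, "y": -0.013, "z": 0, "wx": 0, "wy": 0, "wz": -0.073},
    {"x": 0.163, "y": -0.022, "z": 0, "wx": 0, "wy": 0, "wz": -0.091},
    {"x": 0.196, "y": -0.032, "z": 0, "wx": 0, "wy": 0, "wz": -0.107},
    {"x": 0.229, "y": -0.043, "z": 0, "wx": 0, "wy": 0, "wz": -0.121},
    {"x": 0.261, "y": -0.055, "z": 0, "wx": 0, "wy": 0, "wz": -0.132},
    {"x": 0.293, "y": -0.069, "z": 0, "wx": 0, "wy": 0, "wz": -0.139},
    {"x": 0.325, "y": -0.083, "z": 0, "wx": 0, "wy": 0, "wz": -0.144},
    {"x": 0.325, "y": -0.083, "z": 0, "wx": 0, "wy": 0, "wz": -0.144},
  ],
)

```text
t: 16.45
eef_pos: [0.6671, 0.1057, 0.1631]
tool_rot: [-0.001, 0.627, 0.779, 0.002]
contact_force: [-0.7, 1.5, -2.6]
gripper_width: 0.509
```

```bash
python3 - <<'E'
from h import *
S=.09+.04*np.pi+.065;print(S)
plan(*[fitarm(s) for s in (.24,.25,.26,.27,S-.005,S,S+.003)])
E
```

```text
0.2806637061435917
t 16.45 p [0.6671 0.1057 0.1631] q [ 0.04  0.58 -0.42  1.59  0.26  1.03 -0.24] F [-0.7  1.5 -2.6] g 0.509
xyz [0.038 0.002 0.001] w [ 0.0006 -0.0009 -0.0016]
xyz [0.088 0.002 0.001] w [ 0.0006 -0.0009 -0.0017]
xyz [0.138 0.001 0.001] w [ 0.0006 -0.0009 -0.0017]
xyz [0.188 0.001 0.001] w [ 0.0006 -0.0009 -0.0017]
xyz [0.217 0.001 0.001] w [ 0.0006 -0.0009 -0.0017]
xyz [0.242 0.001 0.001] w [ 0.0006 -0.0009 -0.0017]
xyz [0.257 0.001 0.001] w [ 0.0006 -0.0009 -0.0017]
```

Emit:
jog_arm(
  plan=[
    {"x": 0.03, "y": 0.002, "z": 0, "wx": 0, "wy": 0, "wz": -0.002},
    {"x": 0.06, "y": 0.002, "z": 0, "wx": 0, "wy": 0, "wz": -0.002},
    {"x": 0.09, "y": 0.002, "z": 0, "wx": 0, "wy": 0, "wz": -0.002},
    {"x": 0.12, "y": 0.001, "z": 0, "wx": 0, "wy": 0, "wz": -0.002},
    {"x": 0.15, "y": 0.001, "z": 0, "wx": 0, "wy": 0, "wz": -0.002},
    {"x": 0.175, "y": 0.001, "z": 0, "wx": 0, "wy": 0, "wz": -0.002},
    {"x": 0.2, "y": 0.001, "z": 0, "wx": 0, "wy": 0, "wz": -0.002},
    {"x": 0.21, "y": 0.001, "z": 0, "wx": 0, "wy": 0, "wz": -0.002},
    {"x": 0.22, "y": 0.001, "z": 0, "wx": 0, "wy": 0, "wz": -0.002},
    {"x": 0.225, "y": 0.001, "z": 0, "wx": 0, "wy": 0, "wz": -0.002},
    {"x": 0.225, "y": 0.001, "z": 0, "wx": 0, "wy": 0, "wz": -0.002},
  ],
)

```text
t: 17.37
eef_pos: [0.6576, 0.1497, 0.1632]
tool_rot: [-0.001, 0.624, 0.781, 0.002]
contact_force: [-0.1, -0.7, -2.6]
gripper_width: 0.511
```

Emit:
jog_arm(
  plan=[
    {"x": 0.008, "y": 0, "z": 0, "wx": 0, "wy": 0, "wz": 0},
    {"x": 0.016, "y": 0, "z": 0, "wx": 0, "wy": 0, "wz": 0},
    {"x": 0.022, "y": 0, "z": 0, "wx": 0, "wy": 0, "wz": 0},
    {"x": 0.022, "y": 0, "z": 0, "wx": 0, "wy": 0, "wz": 0},
  ],
)

```text
t: 17.7
eef_pos: [0.6569, 0.1531, 0.1633]
tool_rot: [-0.0, 0.625, 0.781, 0.001]
contact_force: [0.2, -2.4, -2.5]
gripper_width: 0.511
```

```bash
python3 - <<'E'
from h import *
S=.09+.04*np.pi+.065
plan(fitarm(S))
o,p,r=cur();B=p+EX*r[:,0]-EZ*r[:,2];print("boss",B,np.degrees(np.arctan2(r[1,0],r[0,0])),r[2])
out=[]
for n in C:
    im=cams.read_camera(n)[:,:,::-1].copy();cv2.imwrite(f"pics/{n}4.png",im)
    c=proj(n,B)[0];x,y=int(c[0])-30,int(c[1])-25;k=7
    t=cv2.resize(im[y:y+50,x:x+57],None,fx=k,fy=k,interpolation=cv2.INTER_CUBIC)
    s=sil(n,B,r@np.diag([1,-1,-1]),roi=(x,y,57,50));cs,_=cv2.findContours((cv2.resize(s,None,fx=k,fy=k)>.5).astype(np.uint8),0,2);cv2.drawContours(t,cs,-1,(0,255,0),1)
    out.append(t)
cv2.imwrite("pics/v4.png",np.hstack(out))
E
```

```text
t 17.7 p [0.6569 0.1531 0.1633] q [-0.02  0.58 -0.43  1.6   0.27  1.03 -0.31] F [ 0.2 -2.4 -2.5] g 0.511
xyz [-0.001 -0.     0.001] w [ 0.0006 -0.0005  0.    ]
boss [0.65665932 0.15401631 0.185269  ] 102.67949482467323 [ 0.00158154  0.00173662 -0.99999724]
```

View pics/v4.png

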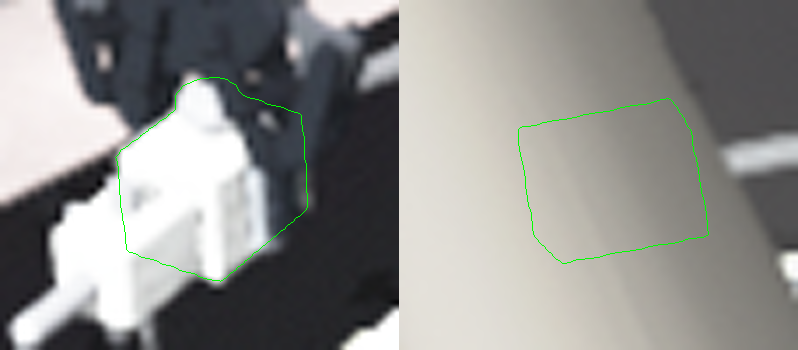

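Near contact. A gentle extra push to confirm it is home, then lower onto the rod (4 mm) and release.

Emit:
jog_arm(
  plan=[
    {"x": 0.006, "y": 0, "z": 0, "wx": 0, "wy": 0, "wz": 0},
    {"x": 0.012, "y": 0, "z": 0, "wx": 0, "wy": 0, "wz": 0},
    {"x": 0.015, "y": 0, "z": 0, "wx": 0, "wy": 0, "wz": 0},
    {"x": 0.015, "y": 0, "z": 0, "wx": 0, "wy": 0, "wz": 0},
  ],
)

```text
t: 18.13
eef_pos: [0.6568, 0.1531, 0.1633]
tool_rot: [0.001, 0.626, 0.78, -0.0]
contact_force: [0.2, -8.0, -0.0]
gripper_width: 0.514
```

Blocked at 8 N at the predicted home position. Lower and release.

Emit:
jog_arm(
  plan=[
    {"x": 0.004, "y": 0, "z": 0.007, "wx": 0, "wy": 0, "wz": 0},
    {"x": 0.004, "y": 0, "z": 0.014, "wx": 0, "wy": 0, "wz": 0},
    {"x": 0.004, "y": 0, "z": 0.02, "wx": 0, "wy": 0, "wz": 0},
    {"x": 0.004, "y": 0, "z": 0.02, "wx": 0, "wy": 0, "wz": 0},
  ],
)

```text
t: 18.47
eef_pos: [0.657, 0.1532, 0.1592]
tool_rot: [0.001, 0.626, 0.78, -0.0]
contact_force: [2.6, -4.8, -2.2]
gripper_width: 0.51
```

Emit:
jog_arm(
  plan=[
    {"x": 0, "y": 0, "z": 0, "wx": 0, "wy": 0, "wz": 0},
    {"x": 0, "y": 0, "z": 0, "wx": 0, "wy": 0, "wz": 0},
    {"x": 0, "y": 0, "z": 0, "wx": 0, "wy": 0, "wz": 0},
    {"x": 0, "y": 0, "z": 0, "wx": 0, "wy": 0, "wz": 0},
    {"x": 0, "y": 0, "z": 0, "wx": 0, "wy": 0, "wz": 0},
    {"x": 0, "y": 0, "z": 0, "wx": 0, "wy": 0, "wz": 0},
  ],
  hand=0.7,
)

```text
t: 18.97
eef_pos: [0.657, 0.1537, 0.1593]
tool_rot: [0.001, 0.626, 0.78, 0.0]
contact_force: [0.2, -0.3, -0.0]
gripper_width: 0.854
```

Emit:
jog_arm(
  plan=[
    {"x": 0, "y": 0, "z": -0.05, "wx": 0, "wy": 0, "wz": 0},
    {"x": 0, "y": 0, "z": -0.12, "wx": 0, "wy": 0, "wz": 0},
    {"x": 0, "y": 0, "z": -0.22, "wx": 0, "wy": 0, "wz": 0},
    {"x": 0, "y": 0, "z": -0.36, "wx": 0, "wy": 0, "wz": 0},
    {"x": 0, "y": 0, "z": -0.5, "wx": 0, "wy": 0, "wz": 0},
    {"x": 0, "y": 0, "z": -0.65, "wx": 0, "wy": 0, "wz": 0},
    {"x": 0, "y": 0, "z": -0.8, "wx": 0, "wy": 0, "wz": 0},
    {"x": 0, "y": 0, "z": -0.8, "wx": 0, "wy": 0, "wz": 0},
  ],
)

```text
t: 19.63
eef_pos: [0.6592, 0.1555, 0.3287]
tool_rot: [0.005, 0.626, 0.78, 0.005]
contact_force: [0.3, 0.6, 1.5]
gripper_width: 0.851
```

Emit:
jog_arm(
  plan=[
    {"x": -0.15, "y": 0, "z": 0, "wx": 0, "wy": 0, "wz": 0},
    {"x": -0.35, "y": 0, "z": 0, "wx": 0, "wy": 0, "wz": 0},
    {"x": -0.55, "y": 0, "z": 0, "wx": 0, "wy": 0, "wz": 0},
    {"x": -0.75, "y": 0, "z": 0, "wx": 0, "wy": 0, "wz": 0},
    {"x": -0.95, "y": 0, "z": 0, "wx": 0, "wy": 0, "wz": 0},
    {"x": -0.95, "y": 0, "z": 0, "wx": 0, "wy": 0, "wz": 0},
    {"x": -0.95, "y": 0, "z": 0, "wx": 0, "wy": 0, "wz": 0},
  ],
)

```text
t: 20.22
eef_pos: [0.7009, -0.0342, 0.3299]
tool_rot: [0.006, 0.628, 0.778, 0.005]
contact_force: [-0.3, 1.1, 0.2]
gripper_width: 0.846
```

```bash
python3 - <<'E'
from h import *
plan()
H=hp(HP,[0,-.055,.181])[0];rt=R.from_euler("z",np.pi/2+HP[2]).as_matrix()
out=[]
for n in C:
    im=cams.read_camera(n)[:,:,::-1].copy();cv2.imwrite(f"pics/{n}5.png",im)
    c=proj(n,H)[0];x,y=int(c[0])-35,int(c[1])-25;k=7
    t=cv2.resize(im[y:y+50,x:x+57],None,fx=k,fy=k,interpolation=cv2.INTER_CUBIC)
    s=sil(n,H,rt,roi=(x,y,57,50));cs,_=cv2.findContours((cv2.resize(s,None,fx=k,fy=k)>.5).astype(np.uint8),0,2);cv2.drawContours(t,cs,-1,(0,0,255),1)
    out.append(t)
cv2.imwrite("pics/v5.png",np.hstack(out))
for q in("dish","amber_bottle","flask","wash_bottle"):
    print(q,[[np.round(d["location"],1).tolist() for d in finder.place_of(n,q)[:1]] for n in C])
E
```

```text
t 20.22 p [ 0.7009 -0.0342  0.3299] q [ 0.22  0.48 -0.4   1.35  0.19  1.33  0.04] F [-0.3  1.1  0.2] g 0.846
dish [[[293.1, 248.3]], [[265.7, 215.0]]]
amber_bottle [[[323.4, 196.8]], [[387.4, 162.1]]]
flask [[[225.9, 338.6]], [[181.0, 236.1]]]
wash_bottle [[[182.1, 297.0]], [[188.0, 171.8]]]
```

View pics/v5.png

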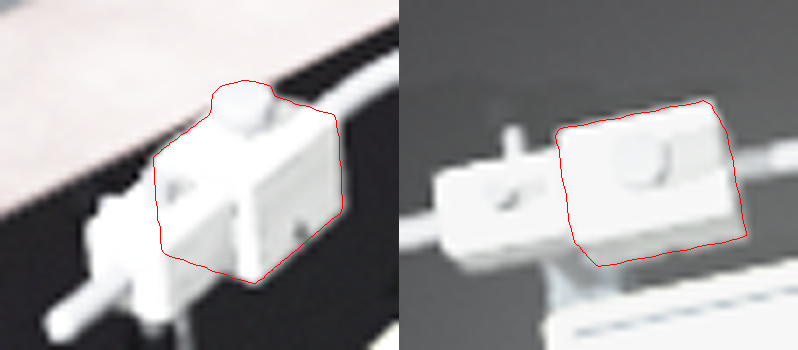

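```bash
python3 -c "
from station import bot
print(bot.hand_in())"
```

```text
the job is handed in; nothing more can be done
None
```

The slide boss is on the arm, home against the fixed boss head with its thumbscrew up and let go, and I handed the job in at about 20 s of the 64 s.

- **How it was done:**
  - I gripped the silver block by its bore ends, tilted it and stood it on its flat back, thumbscrew up.
  - I regripped it by the plain sides with the tool pointing down and threaded it over the free end. I stopped it on the middle of the outer leg (about 1 mm off by my estimate), ran it round the bend and pushed it to the boss head.
  - I lowered it 4 mm onto the rod, opened the fingers and moved the tool clear.
- **At home:** it stopped moving under an 8 N push, with the block's estimated centre within 1 mm of home. That figure relies on my camera fit of the hotplate, and the camera calibration is itself good to about 2 mm.
- **Final pictures:** both views show the block on the expected home outline with the knob straight up.
- **Other objects:** the bottles, flask and dish are where they started, within detector scatter. The largest difference is about 4 pixels (roughly 10 mm) for the flask in the top view, but the side view shows it within 2 pixels and nothing of the robot went near it.
- **Disagreement:** in the first top picture the arm's tip showed about 2 pixels beyond my model's free end. It did not affect the threading.

No final check failed. The hand-in gave no verdict, so this rests on my own checks.

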